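# Lay out the tooling for the next milling job

## Robot

A 6-joint arm with a two-finger parallel gripper is mounted at the origin on the work surface. World frame = base frame: x ahead of the robot, y to its left, z up, the work surface at z = 0. Lengths are in m, angles in rad, forces in N, time in s.
With the tool pointing down it reaches from about 0.35 to 0.975 m from the base axis. Payload 4.9 kg.
Tool frame: the origin (TCP) lies on the centre line of the jaws, within the pads' length; the fingertips stand manip.tip_reach ahead of it and the grasp point (between the pads) is the TCP (manip.tip_reach is the distance from the TCP to the fingertips, in m); z points along the fingers, y is the line along which they close (so a half turn about z gives the same grasp; the last joint's range is limited). The gripper opens to 85 mm and grips with 20 to 120 N. Pads are 22 mm wide; open, the fingers measure 114 mm over their backs; the gripper's body (76 mm by 85 mm) begins 54 mm behind the grasp point. The pads swing forward as they close: fully open they stand 13 mm farther back than shut.
Start: joints at [1.094, 0.053, 1.613, -0, 1.476, -0.119], TCP at [0.219, 0.585, 0.25] pointing down, gripper open.
Joint ranges: [-3.01, 3.01], [-1.01, 2.22], [0.06, 2.58], [-1.02, 4.17], [0.09, 2.62], [-3.14, 3.14]. Speed limits (rad/s): [2.57, 2.57, 3.14, 3.14, 3.14, 3.14].

## Interface

Orientations are given as a unit quaternion [w, x, y, z].
In Python, from plant import manip gives the robot as it stands. The module is installed in compiled form; this text tells all that it offers.
- The arm moves only by the tool move_arm, never from a script. Its argument "rows" is a list of rows, each a list of 7 numbers: the shift along the tool's x, y, z in cm, then the turn, a rotation vector about the tool's x, y, z in degrees, then the opening, from -1 (shut) to 1 (fully open). In form: [[tx, ty, tz, ax, ay, az, jaw], ...]. A call has 1 to 20 rows; each row shifts and turns the commanded pose from where the row before left it, along the tool's axes as they then stand; what a row does not reach is not made up. A row lasts 1/12 s, in which the tool goes at most 41.7 mm and 7.16 degrees, less where a joint would pass 70% of its speed; a pose out of reach is approached as far as the arm can. A call is refused whole if a number of a shift passes 4.17 or a number of a turn 7.16, either way. A call with a gripper value outside its range is refused whole. The fingers move at their own pace and stop on an object; the grip force is fixed at half the most. Time passes only in rows, so rows that do not move let the fingers close. It gives the time, the measured TCP pose, the force, the opening and the grip force at its end, in the units of the state.
- manip.state(): the state, without advancing time (a new reading comes with each control period).
- manip.grab_frame(name): name is "scene" or "top" or "wrist"; returns a dict with "img" (384x512x3 uint8, blue, green, red), "mtx" (3x3 intrinsics, pixels), "R" (3x3) and "t" (3): a world point X has camera coordinates R X + t. Camera axes: x right, y down, z forward; pixel columns grow to the right and rows downward; lengths in m; the calibration is good to about 2 mm. The wrist camera is an equidistant fisheye: a pixel r from the principal point sees the ray r / f radians off the axis. A picture is of the moment at which its call begins. There is no depth.
- manip.job_done(): hands the job in; it is judged then, once.
The state is a dict: "time": time; "joint_pos": joint angles; "joint_vel": joint speeds; "joint_efforts": joint torques, N m; "tool_pos": TCP position; "tool_rot": TCP orientation; "contact_force": force on the tool from outside, world axes, zero at the start; "ft_torque": the same for the moment, N m; "gripper_width": opening from 0.0 (shut) to 1.0 (fully open); "grasp_force": force on a finger pad.
Only numpy, scipy, OpenCV 4.12 (cv2) and the standard library are available. Lean on these libraries where they do the work, as an engineer would, in place of code of your own. Each camera call takes 0.05 s, during which the arm holds its last target. There are 200 camera calls.

## Task

Lay out the tooling for the next milling job: set the steel V-block, groove up, squarely on the middle of the black riser block, rest the brass bar centred along its groove, and stand the drill chuck upright on the bench to the left of the riser, in line with the middle of its orange-striped side and about 30 mm clear of it. The red case already holds the white cutter tube in one end cell: leave that one there, stand the yellow tube in the middle cell and the blue tube in the other end cell, so that yellow is between white and blue.

Things in the scene. Friction and masses are not known exactly. Their poses are not given: they have to be found in the camera images.
- riser: Black riser block with a dark steel top, fixed to the bench, 90 x 90 mm, 40 mm tall. Origin at the centre of its underside, z up; its orange-striped side is its +y side, which looks to the left as seen from the robot (yaw within about 0.4 rad); the stripe also shows as an 8 mm line along that edge of the top.
- case: Red open plastic case, fixed to the bench, outside 52 mm (x) by 148 mm (y), 40 mm tall, walls, dividers and floor 4 mm thick. Three cells in a row along its y axis, each 44 mm square inside, centred at y = -48, 0 and +48 mm. Origin at the centre of its underside, z up. Any yaw. The white tube stands in the +y end cell.
- vblock: Loose bright steel V-block, 60 mm (x) by 48 mm (y), 38 mm tall, about 0.6 kg; a 90 degree groove runs along its x axis in the top, 24 mm wide and 12 mm deep, with flat lands 12 mm wide either side. Origin at the centre of its underside, z up; starts on the bench, groove up.
- bar: Loose round brass bar, 28 mm diameter, 70 mm long, about 0.33 kg, lying along its x axis; a narrow 8 mm milled flat along its underside keeps it from rolling. Origin at the middle of its length on the underside, z up. Seated in the groove of the V-block its axis is 46 mm above the V-block's underside, so its lower sides are in the groove and its widest part is 8 mm above the lands.
- bar_mid (a point): The centre of the brass bar, on its axis, 14 mm above its underside.
- chuck: Loose steel drill chuck standing nose up, 60 mm tall: a round body of 40 mm diameter with a dark knurled band up to 40 mm height, then a cone to a 20 mm nose; about 0.35 kg. Origin at the centre of its underside, z up. It stands on the bench; 30 mm clear of the riser's striped side puts its axis 95 mm from the riser's middle.
- yellow: Loose yellow plastic cutter tube standing upright, 24 mm diameter, 70 mm tall, thin black band; about 0.06 kg. Origin at the centre of its underside, z up.
- blue: Loose blue plastic cutter tube, same shape and size as the yellow one. Origin at the centre of its underside, z up.
- white: Loose white plastic cutter tube, same shape and size, already standing in one end cell of the red case on its 4 mm floor. Origin at the centre of its underside, z up.
Not all that is in view belongs to the job. Leave any pink look-alike of the vblock alone.

How it is judged:
By the outcome, as a careful person would: the job done as asked, in the order asked, and still so for the second after the job is handed in, with the robot touching nothing.
It also fails if it takes over 128 s, if anything falls off the work surface, if the arm or the gripper's body presses on something with over 40 N, if the wrist force passes 120 N, or if a joint passes its speed limit or range.

## Working session

There is one attempt and no reset: what is moved stays moved. The work goes in short steps, Python scripts to look and compute and a tool call to move; the robot and the scene stay as the last step left them, time stands still between calls to the robot, and variables do not carry over. Pictures are saved under pics/ and viewed, at most 14 in all, crops included, and the job is handed in when it is done.

Besides the shell and the picture viewer there is one more tool, called after "Call:" in YAML: its name, and indented under it one key for each argument. move_arm: Moves the arm, as the interface text tells. Its arguments: {"type":"object","properties":{"rows":{"type":"array","items":{"type":"array","items":{"type":"number"}}}},"required":["rows"]}

```bash
mkdir -p pics; ls; cat > h.py <<'E'
import numpy as np, cv2, json
from plant import manip
def grab(n,save=None):
    f=manip.grab_frame(n); f={k:np.array(v) for k,v in f.items()}
    if save: cv2.imwrite('pics/'+save,f['img']); 
    return f
def ray(f,u,v):
    K=f['mtx']; d=f['R'].T@np.linalg.inv(K)@np.array([u,v,1.]); c=-f['R'].T@f['t']; return c,d
def onz(f,u,v,z):
    c,d=ray(f,u,v); return c+d*(z-c[2])/d[2]
def proj(f,X):
    p=f['mtx']@(f['R']@np.array(X,float)+f['t']); return p[:2]/p[2]
E
python3 - <<'E'
from h import *
print(manip.state(), manip.tip_reach)
a=grab('top','top0.png'); b=grab('scene','scene0.png'); 
for f in(a,b): print(f['mtx'].round(1).tolist(),(-f['R'].T@f['t']).round(3),f['R'].round(3).tolist())
np.savez('f0.npz',**{'t'+k:v for k,v in a.items()},**{'s'+k:v for k,v in b.items()})
cv2.imwrite('pics/top0b.png',cv2.resize(a['img'],(800,600)))
cv2.imwrite('pics/scene0b.png',cv2.resize(b['img'],(800,600)))
E
```

```text
pics
{'time': 0.0, 'joint_pos': array([ 1.09399677e+00,  5.33367010e-02,  1.61430927e+00,  6.85086217e-06,
        1.47600080e+00, -1.19044013e-01]), 'joint_vel': array([-0.00040559, -0.00099645,  0.00049756, -0.00115588,  0.00043916,
       -0.00040312]), 'joint_efforts': array([-1.38542393e-03, -3.93684590e+01, -3.70170772e+01, -2.30671694e-04,
        7.24281606e-03,  1.07522806e-05]), 'tool_pos': array([0.21860864, 0.58489076, 0.24906636]), 'tool_rot': array([-3.04736957e-04,  1.77925593e-01,  9.84043408e-01, -9.80816437e-04]), 'contact_force': array([1.00344046, 0.27552624, 0.60038483]), 'ft_torque': array([-0.00088311, -0.02861683, -0.03881413]), 'grasp_force': 0.0, 'gripper_width': 1.0004832369094359} 0.019
[[412.2, 0.0, 255.8], [0.0, 412.2, 190.6], [0.0, 0.0, 1.0]] [0.297 0.015 0.958] [[-0.073, -0.997, -0.003], [-0.975, 0.072, -0.21], [0.21, -0.012, -0.978]]
[[466.3, 0.0, 251.7], [0.0, 466.3, 186.3], [0.0, 0.0, 1.0]] [1.202 0.477 0.604] [[-0.535, 0.844, -0.025], [0.481, 0.28, -0.831], [-0.694, -0.457, -0.556]]
```

View pics/top0b.png

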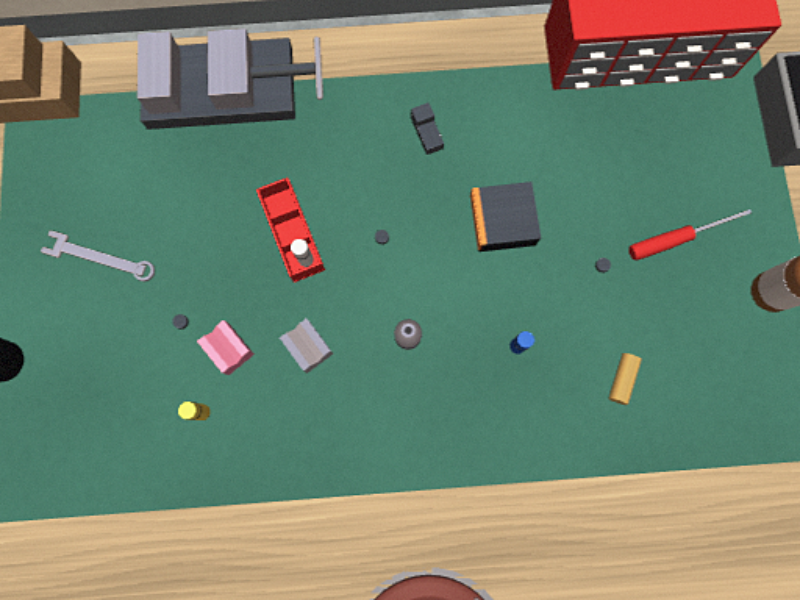

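View pics/scene0b.png

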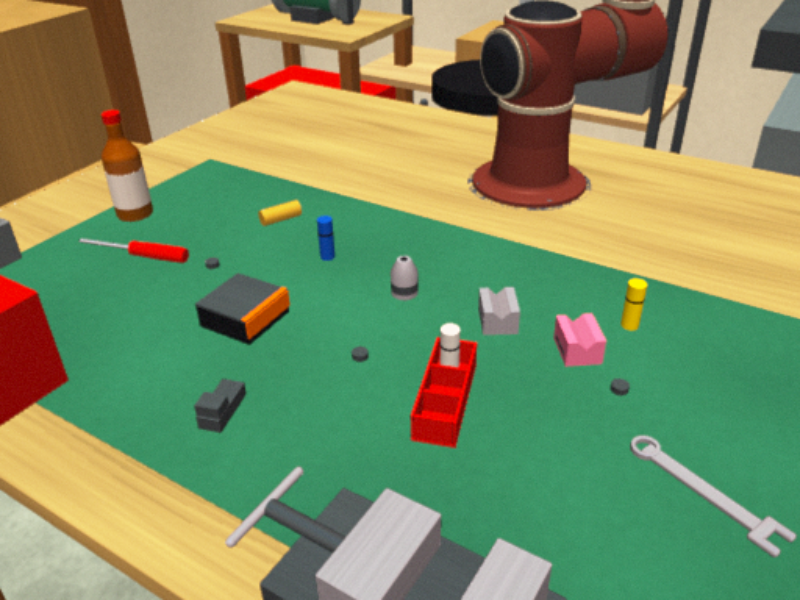

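```bash
python3 - <<'E'
from h import *
d=np.load('f0.npz'); im=d['timg']; s=d['simg']
def c(i,u,v,w=66,h=50,k=4): return cv2.resize(i[v-h//2:v+h//2,u-w//2:u+w//2],(266,200),interpolation=cv2.INTER_CUBIC)
t=[(im,169,221),(im,186,146),(im,325,138),(im,400,242),(im,261,213),(s,334,198)]
g=[c(*x) for x in t]
cv2.imwrite('pics/m.png',np.vstack([np.hstack(g[:3]),np.hstack(g[3:])]))
f={k[1:]:d[k] for k in d.files if k[0]=='t'}
hsv=cv2.cvtColor(im,cv2.COLOR_BGR2HSV)
def m(lo,hi,x0,y0,x1,y1,n):
    k=cv2.inRange(hsv,lo,hi); q=np.zeros_like(k); q[y0:y1,x0:x1]=k[y0:y1,x0:x1]
    cs,_=cv2.findContours(q,cv2.RETR_EXTERNAL,cv2.CHAIN_APPROX_NONE); cc=max(cs,key=cv2.contourArea)
    print(n,cv2.contourArea(cc),cv2.minAreaRect(cc), cv2.approxPolyDP(cv2.convexHull(cc),2,True)[:,0].tolist()); return cc
m((20,100,190),(35,255,255),100,240,150,290,'yellowtop')
m((105,100,170),(130,255,255),310,190,360,240,'bluetop')
m((0,0,200),(180,60,255),170,140,210,175,'whitetop')
m((10,80,80),(30,255,255),380,215,420,270,'bar')
m((5,150,150),(20,255,255),295,110,320,170,'stripe')
m((90,0,0),(180,140,110),300,105,355,165,'riser')
m((0,120,60),(10,255,255),155,105,215,190,'case')
m((0,0,70),(180,60,255),175,195,218,245,'vblock')
m((0,0,40),(180,60,255),245,195,280,230,'chuck')
E
```

```text
yellowtop 80.0 ((119.0, 262.0), (10.0, 10.0), 90.0) [[123, 258], [123, 266], [117, 267], [114, 264], [115, 259]]
bluetop 72.0 ((336.0, 216.5), (9.0, 10.0), 90.0) [[339, 213], [340, 220], [333, 221], [332, 214]]
whitetop 69.5 ((191.0, 157.5), (9.0, 10.0), 90.0) [[193, 153], [195, 160], [187, 161], [186, 156]]
bar 367.0 ((399.7247619628906, 241.91744995117188), (12.83487319946289, 31.799835205078125), 16.699243545532227) [[410, 230], [402, 256], [398, 258], [390, 255], [398, 226]]
stripe 135.0 ((306.01812744140625, 137.997314453125), (36.4906120300293, 4.726194381713867), 81.57302856445312) [[303, 120], [306, 122], [309, 156], [306, 154]]
riser 1216.5 ((326.4851379394531, 137.71932983398438), (40.871177673339844, 34.317996978759766), 82.56858825683594) [[340, 117], [345, 152], [329, 158], [313, 158], [307, 120]]
case 1354.0 ((185.3891143798828, 146.6800537109375), (64.64928436279297, 22.724517822265625), 68.49856567382812) [[184, 114], [207, 172], [189, 180], [184, 174], [164, 122]]
vblock 600.0 ((195.3200225830078, 220.760009765625), (29.200000762939453, 22.399999618530273), 53.13010025024414) [[195, 203], [212, 225], [196, 238], [178, 216]]
chuck 243.5 ((260.5, 213.5), (19.0, 17.0), 90.0) [[262, 204], [268, 208], [269, 215], [265, 222], [259, 223], [253, 218], [252, 212], [255, 206]]
```

View pics/m.png

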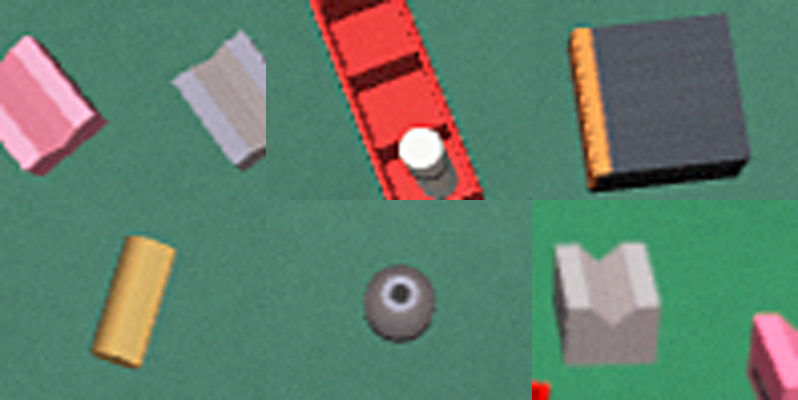

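Two V-blocks appear in the top view: a pink one at (141,222) and a bright steel one at (195,221). The steel one fits the description, and the crop confirms it, with the groove running down-right. The white tube is in the cell at the case's near end.

```bash
python3 - <<'E'
from h import *
d=np.load('f0.npz'); F={p:{k[1:]:d[k] for k in d.files if k[0]==p} for p in 'ts'}; f=F['t']
P=lambda pts,z:np.array([onz(f,u,v,z)[:2] for u,v in pts]).round(4).tolist()
print('Y,B,W',P([(119,262),(335.8,217),(190.8,157.3)],.07),P([(190.8,157.3)],.074))
print('bar',P([(410,230),(402,256),(390,255),(398,226),(399.7,241.9)],.014))
print('chuck',P([(261,210.8)],.06))
# edges with subpixel: riser top, vblock, case rim on 4x image
big=cv2.resize(f['img'],None,fx=4,fy=4,interpolation=cv2.INTER_CUBIC); hsv=cv2.cvtColor(big,cv2.COLOR_BGR2HSV)
def q(lo,hi,box,n,z,eps=6):
    k=cv2.inRange(hsv,lo,hi); r=np.zeros_like(k); x0,y0,x1,y1=[4*b for b in box]; r[y0:y1,x0:x1]=k[y0:y1,x0:x1]
    r=cv2.morphologyEx(r,cv2.MORPH_CLOSE,np.ones((9,9)))
    cc=max(cv2.findContours(r,0,1)[0],key=cv2.contourArea); h=cv2.approxPolyDP(cv2.convexHull(cc),eps,True)[:,0]/4-.375
    print(n,h.round(1).tolist(),P(h,z))
q((5,150,150),(20,255,255),(295,110,320,170),'stripe',.04)
q((90,0,45),(180,140,130),(300,105,355,165),'risertop',.04)
q((0,120,60),(10,255,255),(155,105,215,190),'case',.04)
q((0,0,70),(180,60,255),(175,195,218,245),'vblock',.038)
S=F['s']
hs=cv2.cvtColor(S['img'],cv2.COLOR_BGR2HSV)
for n,lo,hi in (('Y',(20,100,190),(35,255,255)),('B',(105,100,100),(130,255,255))):
    cc=[c for c in cv2.findContours(cv2.inRange(hs,lo,hi),0,1)[0] if cv2.contourArea(c)>30]
    for c in cc: print(n,cv2.boundingRect(c))
for n,p in (('Y',(119,262)),('B',(335.8,217)),('C',(261,210.8))):
    z=.06 if n=='C' else .07
    print(n,proj(S,onz(f,*p,z)).round(1))
E
```

```text
Y,B,W [[0.3547, 0.3059], [0.4168, -0.1649], [0.5752, 0.1441]] [[0.574, 0.1435]]
bar [[0.3818, -0.3424], [0.3247, -0.3154], [0.3289, -0.2887], [0.393, -0.3164], [0.3566, -0.3149]]
chuck [[0.444, -0.004]]
stripe [[305.9, 120.4], [310.6, 155.1], [307.6, 156.4], [301.4, 121.1]] [[0.6553, -0.1267], [0.5692, -0.1293], [0.5667, -0.122], [0.6542, -0.1159]]
risertop [[339.4, 116.1], [345.6, 151.9], [311.9, 155.9], [306.6, 119.6]] [[0.66, -0.2069], [0.571, -0.2111], [0.5672, -0.132], [0.657, -0.1287]]
case [[183.1, 113.1], [207.4, 171.6], [188.6, 180.1], [183.6, 173.9], [163.6, 121.9]] [[0.6952, 0.1623], [0.5474, 0.1118], [0.5305, 0.1556], [0.5462, 0.1665], [0.6766, 0.2091]]
vblock [[194.9, 203.1], [212.6, 225.4], [196.1, 238.4], [178.1, 216.4]] [[0.4763, 0.1439], [0.4226, 0.1063], [0.3962, 0.1445], [0.4487, 0.1829]]
Y (0, 259, 185, 125)
Y (400, 195, 11, 16)
Y (402, 178, 12, 15)
Y (167, 128, 25, 13)
Y (0, 105, 72, 56)
Y (367, 67, 48, 11)
Y (425, 54, 13, 16)
Y (87, 52, 425, 152)
Y (231, 30, 60, 24)
Y (298, 13, 20, 13)
Y (139, 3, 124, 24)
B (204, 151, 10, 15)
B (203, 138, 10, 12)
Y [407.7 180.6]
B [207.3 139.5]
C [257.6 165.2]
```

```bash
cat >> h.py <<'E'
from scipy.spatial.transform import Rotation as Ro
def pose():
    s=manip.state(); q=s['tool_rot']; R=Ro.from_quat([q[1],q[2],q[3],q[0]]).as_matrix(); return s,s['tool_pos'],R
def plan(x,y,z,psi=None):
    "psi: tool x heading in deg"
    s,p,R=pose()
    if psi is not None:
        T=np.array([[np.cos(np.radians(psi)),np.sin(np.radians(psi)),0],[np.sin(np.radians(psi)),-np.cos(np.radians(psi)),0],[0,0,-1.]])
        rv=np.degrees(Ro.from_matrix(R.T@T).as_rotvec())
    else: T=R; rv=np.zeros(3)
    d=T.T@(np.array([x,y,z])-p)*100
    print('t',round(s['time'],2),'at',p.round(4),'turn',rv.round(2),'rows',int(np.ceil(abs(rv).max()/7)),'then shift cm',d.round(2))
E
python3 -c "
from h import *
plan(.438,.146,.2,215.5)"
```

```text
t 0.1 at [0.2186 0.5849 0.2492] turn [ -0.09  -0.06 -56.  ] rows 9 then shift cm [  7.63 -48.47   4.92]
```

Call:
move_arm:
  rows:
    - [0,0,0,0,0,-7,1]
    - [0,0,0,0,0,-7,1]
    - [0,0,0,0,0,-7,1]
    - [0,0,0,0,0,-7,1]
    - [0,0,0,0,0,-7,1]
    - [0,0,0,0,0,-7,1]
    - [0,0,0,0,0,-7,1]
    - [0,0,0,0,0,-7,1]
    - [0.6,-4,0.4,0,0,0,1]
    - [0.6,-4,0.4,0,0,0,1]
    - [0.6,-4,0.4,0,0,0,1]
    - [0.6,-4,0.4,0,0,0,1]
    - [0.6,-4,0.4,0,0,0,1]
    - [0.6,-4,0.4,0,0,0,1]
    - [0.6,-4,0.4,0,0,0,1]
    - [0.6,-4,0.4,0,0,0,1]
    - [0.6,-4,0.4,0,0,0,1]
    - [0.6,-4,0.4,0,0,0,1]
    - [0.6,-4,0.4,0,0,0,1]
    - [0.6,-4,0.4,0,0,0,1]

```text
time: 1.77
tool_pos: [0.4392, 0.1509, 0.2019]
tool_rot: [0.0, -0.305, 0.952, 0.0]
contact_force: [0.7, -0.1, 0.2]
gripper_width: 1.0
grasp_force: 0.0
```

```bash
python3 -c "
from h import *
plan(.438,.146,.2,215.5)
w=grab('wrist','w1.png'); print(w['mtx'].round(1).tolist(),(-w['R'].T@w['t']).round(3),w['R'].round(3).tolist())
plan(.438,.146,.2,215.5)
np.savez('w1.npz',**w)"
```

```text
t 1.77 at [0.4392 0.1509 0.2019] turn [0. 0. 0.] rows 1 then shift cm [ 0.38 -0.33  0.19]
[[297.3, 0.0, 254.2], [0.0, 297.3, 194.0], [0.0, 0.0, 1.0]] [0.373 0.102 0.326] [[-0.581, 0.814, 0.001], [0.771, 0.551, 0.319], [0.259, 0.186, -0.948]]
t 1.82 at [0.4416 0.1452 0.2011] turn [-0.28 -0.14 -0.37] rows 1 then shift cm [0.25 0.28 0.11]
```

View pics/w1.png

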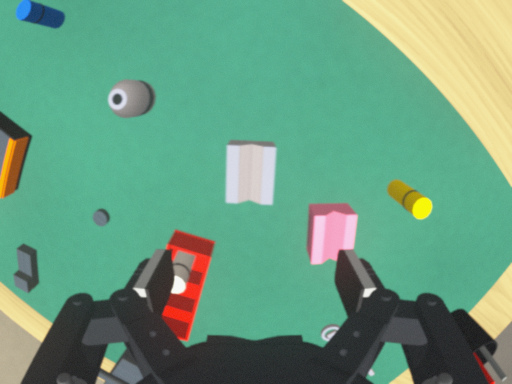

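The wrist view shows the steel V-block at (250,172), aligned with the jaws. Pink is at (333,234), the chuck at (130,98), the case at (185,285) and yellow at (410,200).

```bash
cat >> h.py <<'E'
def wz(f,u,v,z):
    K=f['mtx']; a=np.array([(u-K[0,2])/K[0,0],(v-K[1,2])/K[1,1]]); r=np.hypot(*a)+1e-12
    d=f['R'].T@np.array([*(a/r*np.sin(r)),np.cos(r)]); c=-f['R'].T@f['t']; return c+d*(z-c[2])/d[2]
def quad(f,lo,hi,box,z,eps=6,wrist=True):
    big=cv2.resize(f['img'],None,fx=4,fy=4,interpolation=cv2.INTER_CUBIC); hsv=cv2.cvtColor(big,cv2.COLOR_BGR2HSV)
    k=cv2.inRange(hsv,lo,hi); r=np.zeros_like(k); x0,y0,x1,y1=[4*b for b in box]; r[y0:y1,x0:x1]=k[y0:y1,x0:x1]
    cc=max(cv2.findContours(r,0,1)[0],key=cv2.contourArea); h=cv2.approxPolyDP(cv2.convexHull(cc),eps,True)[:,0]/4-.375
    W=np.array([(wz if wrist else onz)(f,u,v,z)[:2] for u,v in h])
    print(h.round(1).tolist(),W.round(4).tolist()); return h,W
E
python3 -c "
from h import *
w=dict(np.load('w1.npz'))
quad(w,(0,0,70),(180,60,255),(210,130,290,215),.038)
quad(w,(0,0,180),(180,60,255),(210,130,290,215),.038)
i=cv2.resize(w['img'][130:215,210:295],(595,595),interpolation=cv2.INTER_CUBIC); cv2.imwrite('pics/v.png',i)
plan(.438,.146,.2,215.5)"
```

```text
[[229.9, 140.1], [273.6, 142.6], [275.9, 151.9], [271.6, 204.1], [225.4, 201.6], [226.1, 145.4]] [[0.4204, 0.1073], [0.3977, 0.1434], [0.4038, 0.1507], [0.4503, 0.1798], [0.4758, 0.1393], [0.4268, 0.1072]]
[[275.6, 147.1], [272.1, 203.6], [225.6, 201.9], [226.4, 144.9], [252.1, 144.1]] [[0.4002, 0.1477], [0.4495, 0.1799], [0.4759, 0.1397], [0.4263, 0.1071], [0.4112, 0.1273]]
t 1.82 at [0.4416 0.1452 0.2011] turn [-0.28 -0.14 -0.37] rows 1 then shift cm [0.25 0.28 0.11]
```

View pics/v.png

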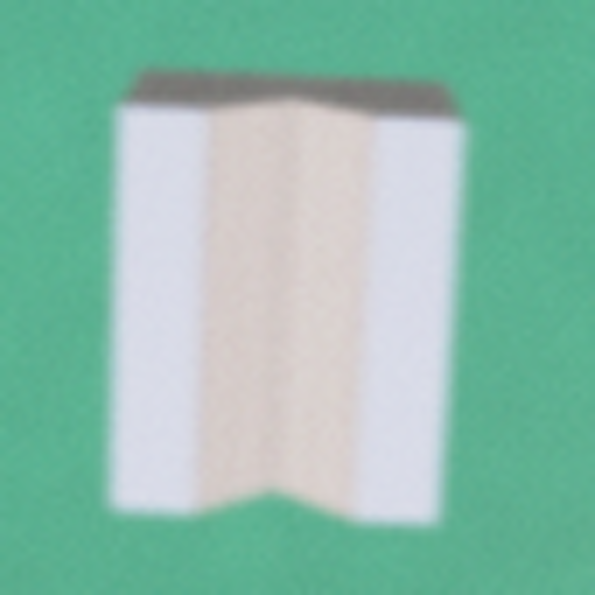

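```bash
python3 -c "
from h import *
plan(.438,.1442,.024,213.2)"
```

```text
t 1.82 at [0.4416 0.1452 0.2011] turn [-0.28 -0.13  1.93] rows 1 then shift cm [ 0.36  0.12 17.71]
```

Call:
move_arm:
  rows:
    - [0,0,0,0,0,2.3,1]
    - [0,0,2.5,0,0,0,1]
    - [0,0,2.5,0,0,0,1]
    - [0,0,2.5,0,0,0,1]
    - [0,0,2.5,0,0,0,1]
    - [0,0,0,0,0,0,1]
    - [0,0,0,0,0,0,1]
    - [0,0,0,0,0,0,1]
    - [0,0,0,0,0,0,1]

```text
time: 2.57
tool_pos: [0.4404, 0.1532, 0.1045]
tool_rot: [0.002, -0.286, 0.958, -0.0]
contact_force: [0.4, -0.4, -0.1]
gripper_width: 0.995
grasp_force: 0.0
```

```bash
python3 -c "
from h import *
plan(.438,.1442,.024,213.2)"
```

```text
t 2.57 at [0.4404 0.1532 0.1045] turn [-0.08  0.19  0.01] rows 1 then shift cm [ 0.69 -0.62  8.05]
```

Call:
move_arm:
  rows:
    - [0.35,-0.3,0,0,0,0,1]
    - [0.35,-0.3,1,0,0,0,1]
    - [0,0,1.5,0,0,0,1]
    - [0,0,1.5,0,0,0,1]
    - [0,0,1.5,0,0,0,1]
    - [0,0,1.5,0,0,0,1]
    - [0,0,1,0,0,0,1]
    - [0,0,0,0,0,0,1]
    - [0,0,0,0,0,0,1]
    - [0,0,0,0,0,0,-1]
    - [0,0,0,0,0,0,-1]
    - [0,0,0,0,0,0,-1]
    - [0,0,0,0,0,0,-1]
    - [0,0,0,0,0,0,-1]
    - [0,0,0,0,0,0,-1]
    - [0,0,0,0,0,0,-1]

```text
time: 3.9
tool_pos: [0.4374, 0.1443, 0.0235]
tool_rot: [0.001, -0.286, 0.958, 0.0]
contact_force: [-0.6, 0.6, 6.5]
gripper_width: 0.55
grasp_force: 64.9
```

```bash
python3 -c "
from h import *
plan(.438,.1442,.024,213.2)
plan(.613,-.164,.13,182.9)"
```

```text
t 3.9 at [0.4374 0.1443 0.0235] turn [-0.03  0.11 -0.  ] rows 1 then shift cm [-0.05 -0.04 -0.05]
t 3.9 at [0.4374 0.1443 0.0235] turn [-0.    0.11 30.3 ] rows 5 then shift cm [-15.98 -31.68 -10.65]
```

Call:
move_arm:
  rows:
    - [0,0,-1.5,0,0,0,-1]
    - [0,0,-3,0,0,0,-1]
    - [0,0,-3,0,0,0,-1]
    - [0,0,-3,0,0,6.06,-1]
    - [0,0,0,0,0,6.06,-1]
    - [0,0,0,0,0,6.06,-1]
    - [0,0,0,0,0,6.06,-1]
    - [0,0,0,0,0,6.06,-1]
    - [-1,-2,0,0,0,0,-1]
    - [-1.5,-3,0,0,0,0,-1]
    - [-1.5,-3,0,0,0,0,-1]
    - [-1.5,-3,0,0,0,0,-1]
    - [-1.5,-3,0,0,0,0,-1]
    - [-1.5,-3,0,0,0,0,-1]
    - [-1.5,-3,0,0,0,0,-1]
    - [-1.5,-3,0,0,0,0,-1]
    - [-1.5,-3,0,0,0,0,-1]
    - [0,0,0,0,0,0,-1]
    - [0,0,0,0,0,0,-1]
    - [0,0,0,0,0,0,-1]

```text
time: 5.57
tool_pos: [0.5777, -0.1086, 0.1249]
tool_rot: [-0.002, -0.025, 1.0, 0.001]
contact_force: [-0.4, 0.3, -6.3]
gripper_width: 0.551
grasp_force: 65.3
```

```bash
python3 -c "
from h import *
w=grab('wrist','w2.png');np.savez('w2.npz',**w)
plan(.613,-.164,.13,182.9)"
```

```text
t 5.62 at [ 0.5778 -0.1081  0.1253] turn [ 0.09 -0.21  0.03] rows 1 then shift cm [-3.24 -5.76 -0.47]
```

View pics/w2.png

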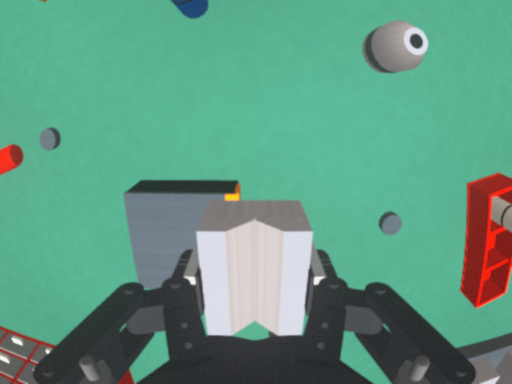

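The riser's near top edge runs from (126,193) to (240,193), with orange at its right end. The V-block is held level and square.

```bash
python3 -c "
from h import *
w=dict(np.load('w2.npz'))
big=cv2.resize(w['img'][170:300,110:260],(600,520),interpolation=cv2.INTER_CUBIC); cv2.imwrite('pics/r.png',big)
g=cv2.cvtColor(w['img'],cv2.COLOR_BGR2HSV).astype(int)
print('col180',w['img'][178:202,180].tolist())
for r in (215,240,265): print(r,w['img'][r,122:142].sum(1).tolist())
for p in((126,193),(240,193),(137,285)): print(wz(w,*p,.04).round(4))"
```

```text
col180 [[145, 178, 89], [130, 160, 81], [85, 103, 59], [51, 59, 42], [51, 51, 38], [53, 51, 41], [46, 53, 36], [45, 51, 40], [47, 53, 40], [47, 47, 39], [48, 51, 40], [52, 52, 43], [53, 52, 41], [55, 57, 49], [71, 70, 59], [95, 90, 83], [121, 115, 104], [132, 123, 111], [137, 128, 116], [134, 123, 108], [132, 122, 108], [134, 124, 111], [134, 125, 111], [133, 123, 110]]
215 [422, 412, 423, 412, 396, 378, 372, 370, 372, 367, 373, 372, 374, 369, 372, 363, 363, 373, 374, 368]
240 [420, 415, 415, 418, 413, 419, 416, 412, 400, 379, 377, 380, 381, 376, 380, 374, 381, 376, 378, 378]
265 [420, 420, 425, 418, 413, 421, 418, 410, 428, 421, 420, 421, 405, 381, 385, 370, 374, 373, 373, 372]
[ 0.5704 -0.2108  0.04  ]
[ 0.5659 -0.1203  0.04  ]
[ 0.6585 -0.2117  0.04  ]
```

View pics/r.png

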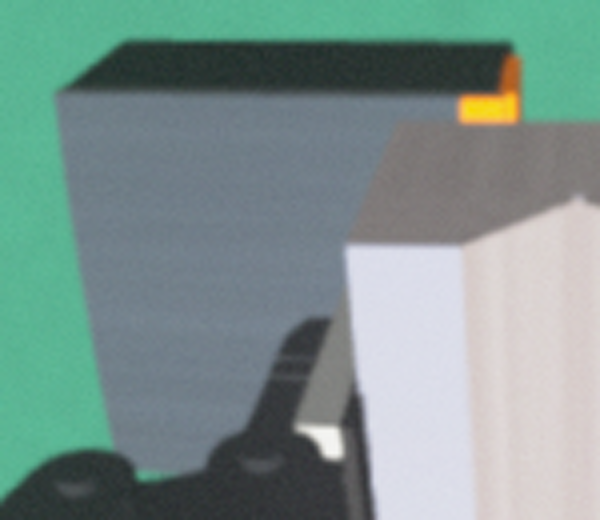

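```bash
python3 -c "
from h import *
w=dict(np.load('w2.npz'))
for p in((124,193),(239.3,193.3),(126.2,215),(130.2,240),(134.3,265)): print(wz(w,*p,.04).round(4))"
```

```text
[ 0.5705 -0.2126  0.04  ]
[ 0.5662 -0.1208  0.04  ]
[ 0.5892 -0.2125  0.04  ]
[ 0.6119 -0.2116  0.04  ]
[ 0.6367 -0.2111  0.04  ]
```

Call:
move_arm:
  rows:
    - [-0.8,-1.5,0.4,0,0,0.3,-1]
    - [-0.8,-1.5,0.4,0,0,0,-1]
    - [-0.8,-1.5,0.8,0,0,0,-1]
    - [-0.85,-1.3,0.8,0,0,0,-1]
    - [0,0,1,0,0,0,-1]
    - [0,0,1,0,0,0,-1]
    - [0,0,0.6,0,0,0,-1]
    - [0,0,0,0,0,0,-1]
    - [0,0,0,0,0,0,-1]
    - [0,0,0,0,0,0,-1]
    - [0,0,0,0,0,0,-1]

```text
time: 6.53
tool_pos: [0.615, -0.1654, 0.0783]
tool_rot: [0.001, -0.023, 1.0, -0.0]
contact_force: [0.1, -0.8, -5.6]
gripper_width: 0.55
grasp_force: 65.4
```

```bash
python3 -c "
from h import *
plan(.613,-.1645,.064,182.6)"
```

```text
t 6.53 at [ 0.615  -0.1654  0.0783] turn [-0.03  0.08  0.03] rows 1 then shift cm [0.2  0.1  1.43]
```

Call:
move_arm:
  rows:
    - [0.2,0.1,0.4,0,0,0,-1]
    - [0,0,0.4,0,0,0,-1]
    - [0,0,0.3,0,0,0,-1]
    - [0,0,0.2,0,0,0,-1]
    - [0,0,0.1,0,0,0,-1]
    - [0,0,0,0,0,0,-1]
    - [0,0,0,0,0,0,-1]
    - [0,0,0,0,0,0,-1]

```text
time: 7.2
tool_pos: [0.6127, -0.1648, 0.0636]
tool_rot: [0.0, -0.023, 1.0, -0.0]
contact_force: [-0.3, 0.7, -3.3]
gripper_width: 0.55
grasp_force: 65.7
```

Call:
move_arm:
  rows:
    - [0,0,0,0,0,0,0.5]
    - [0,0,0,0,0,0,1]
    - [0,0,0,0,0,0,1]
    - [0,0,0,0,0,0,1]
    - [0,0,0,0,0,0,1]
    - [0,0,-1,0,0,0,1]
    - [0,0,-2,0,0,0,1]
    - [0,0,-3,0,0,0,1]
    - [0,0,-3,0,0,0,1]
    - [0,0,-3,0,0,0,1]
    - [0,0,-2,0,0,0,1]
    - [0,0,0,0,0,0,1]
    - [0,0,0,0,0,0,1]
    - [0,0,0,0,0,0,1]

```text
time: 8.37
tool_pos: [0.612, -0.1645, 0.2025]
tool_rot: [-0.001, -0.023, 1.0, 0.0]
contact_force: [1.3, 0.3, 0.2]
gripper_width: 0.999
grasp_force: 0.0
```

```bash
python3 -c "
from h import *
w=grab('wrist','w3.png');np.savez('w3.npz',**w)
plan(.357,-.315,.2,155)"
```

```text
t 8.42 at [ 0.6116 -0.1643  0.2014] turn [ 0.03 -0.17 27.6 ] rows 4 then shift cm [ 16.7  -24.42   0.14]
```

View pics/w3.png

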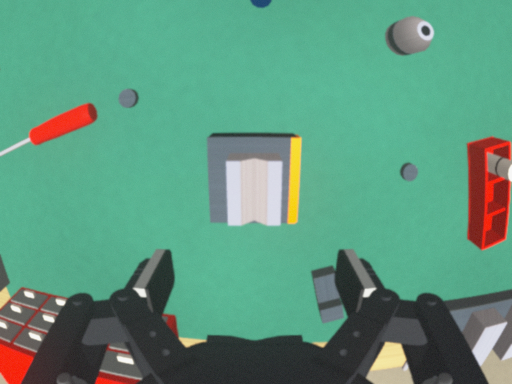

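The V-block sits on the riser, with its top spanning (226..282, 160..225) and the riser top (208..301, 137..222).

```bash
python3 -c "
from h import *
w=dict(np.load('w3.npz'))
h,W=quad(w,(0,0,150),(180,50,255),(218,150,288,235),.078,8)
h,W=quad(w,(90,10,80),(130,140,170),(200,130,305,230),.04,8)
h,W=quad(w,(15,120,150),(40,255,255),(270,130,310,230),.04,6)
"
```

```text
[[281.9, 160.4], [279.6, 224.6], [228.4, 224.9], [226.1, 221.6], [225.1, 160.4], [253.4, 157.4]] [[0.5826, -0.1428], [0.6425, -0.1404], [0.6449, -0.1874], [0.6418, -0.1895], [0.5848, -0.1913], [0.5812, -0.1673]]
[[288.6, 136.4], [285.6, 221.9], [210.6, 220.9], [207.4, 137.9]] [[0.5663, -0.1338], [0.6562, -0.1298], [0.6587, -0.2091], [0.5712, -0.2126]]
[[297.4, 135.1], [300.6, 137.9], [296.6, 220.9], [288.4, 223.1], [290.6, 137.4]] [[0.5645, -0.1253], [0.567, -0.1219], [0.6546, -0.1182], [0.6575, -0.1268], [0.5672, -0.1318]]
```

V-block centre is (0.6137,-0.1657) against the riser at (0.6129,-0.1655), and the yaws agree. Now the bar.

Call:
move_arm:
  rows:
    - [0,0,0,0,0,6.9,1]
    - [0,0,0,0,0,6.9,1]
    - [0,0,0,0,0,6.9,1]
    - [0,0,0,0,0,6.9,1]
    - [1.6,-2.4,0,0,0,0,1]
    - [1.6,-2.4,0,0,0,0,1]
    - [1.6,-2.4,0,0,0,0,1]
    - [1.6,-2.4,0,0,0,0,1]
    - [1.6,-2.4,0,0,0,0,1]
    - [1.6,-2.4,0,0,0,0,1]
    - [1.6,-2.4,0,0,0,0,1]
    - [1.6,-2.4,0,0,0,0,1]
    - [1.6,-2.4,0,0,0,0,1]
    - [1.6,-2.4,0,0,0,0,1]
    - [0,0,0,0,0,0,1]
    - [0,0,0,0,0,0,1]
    - [0,0,0,0,0,0,1]
    - [0,0,0,0,0,0,1]

```text
time: 9.92
tool_pos: [0.3665, -0.3138, 0.2025]
tool_rot: [-0.001, 0.216, 0.976, 0.001]
contact_force: [-0.4, 0.1, -0.6]
gripper_width: 1.002
grasp_force: 0.0
```

```bash
python3 -c "
from h import *
w=grab('wrist','w4.png');np.savez('w4.npz',**w)
plan(.357,-.315,.1,155)
k=cv2.inRange(cv2.cvtColor(w['img'],cv2.COLOR_BGR2HSV),(12,110,90),(28,255,255))
for c in cv2.findContours(k,0,1)[0]:
    if 200<cv2.contourArea(c)<8000: print(cv2.contourArea(c),cv2.boundingRect(c),cv2.minAreaRect(c))
"
```

```text
t 9.97 at [ 0.3666 -0.3138  0.2027] turn [ 0.04 -0.06  0.08] rows 1 then shift cm [ 0.82 -0.51 10.27]
955.5 (96, 343, 37, 41) ((115.5999984741211, 365.2000427246094), (29.092954635620117, 46.16926193237305), 18.434947967529297)
2389.0 (0, 286, 49, 98) ((23.999996185302734, 334.4999694824219), (47.99999237060547, 96.99998474121094), 0.0)
1600.0 (236, 133, 26, 68) ((248.5, 166.5), (67.0, 25.0), 90.0)
```

View pics/w4.png

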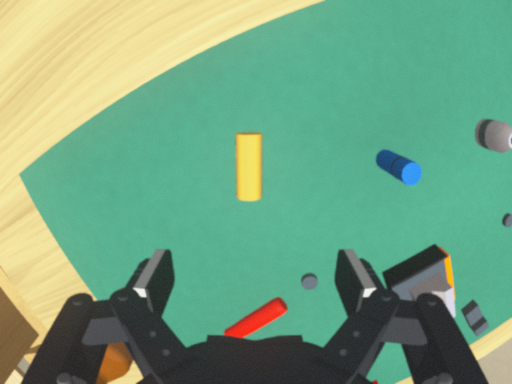

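The bar is upright in the wrist view, spanning (236..262, 133..201).

```bash
python3 -c "
from h import *
w=dict(np.load('w4.npz'))
quad(w,(12,110,90),(28,255,255),(225,120,275,215),.014,5)
a=np.array([(wz(w,236.2,v,.014)+wz(w,262,v,.014))[:2]/2 for v in (140,195)]);print(a)
e=[wz(w,249,v,z)[:2] for v,z in ((133,.028),(133,.014),(133,.0),(201,.028),(201,.014))];print(np.round(e,4))
"
```

```text
[[259.9, 133.1], [261.4, 138.9], [260.6, 196.4], [254.6, 199.9], [241.6, 199.6], [237.1, 197.1], [235.9, 133.9]] [[0.3292, -0.2901], [0.3354, -0.2913], [0.3933, -0.3187], [0.3943, -0.3264], [0.3879, -0.3395], [0.3831, -0.3427], [0.3192, -0.3133]]
[[ 0.33100778 -0.30351535]
 [ 0.38648708 -0.3295897 ]]
[[ 0.3228 -0.2995]
 [ 0.3242 -0.3004]
 [ 0.3256 -0.3013]
 [ 0.3884 -0.3304]
 [ 0.3928 -0.3327]]
```

Call:
move_arm:
  rows:
    - [0.4,-0.25,1,0,0,0,1]
    - [0.4,-0.25,2,0,0,0,1]
    - [0,0,3,0,0,0,1]
    - [0,0,3,0,0,0,1]
    - [0,0,3,0,0,0,1]
    - [0,0,2,0,0,0,1]
    - [0,0,1,0,0,0,1]
    - [0,0,0,0,0,0,1]
    - [0,0,0,0,0,0,1]
    - [0,0,0,0,0,0,1]
    - [0,0,0,0,0,0,1]

```text
time: 10.88
tool_pos: [0.3578, -0.3168, 0.0553]
tool_rot: [0.001, 0.216, 0.976, -0.001]
contact_force: [-0.5, -0.1, -0.4]
gripper_width: 0.998
grasp_force: 0.0
```

```bash
python3 -c "
from h import *
plan(.357,-.3156,.024,154.8)"
```

```text
t 10.88 at [ 0.3578 -0.3168  0.0553] turn [-0.09  0.19  0.21] rows 1 then shift cm [0.13 0.08 3.13]
```

Call:
move_arm:
  rows:
    - [0.1,0.1,1,0,0,0.2,1]
    - [0,0,1,0,0,0,1]
    - [0,0,0.7,0,0,0,1]
    - [0,0,0.4,0,0,0,1]
    - [0,0,0,0,0,0,1]
    - [0,0,0,0,0,0,1]
    - [0,0,0,0,0,0,-1]
    - [0,0,0,0,0,0,-1]
    - [0,0,0,0,0,0,-1]
    - [0,0,0,0,0,0,-1]
    - [0,0,0,0,0,0,-1]
    - [0,0,0,0,0,0,-1]
    - [0,0,0,0,0,0,-1]
    - [0,0,0,0,0,0,-1]
    - [0,0,0,0,0,0,-1]

```text
time: 12.13
tool_pos: [0.3566, -0.3147, 0.0229]
tool_rot: [0.0, 0.218, 0.976, -0.0]
contact_force: [-1.2, 0.4, 5.1]
gripper_width: 0.302
grasp_force: 59.5
```

```bash
python3 -c "
from h import *
plan(.357,-.3156,.024,154.8)
plan(.6135,-.1655,.16,182.5)"
```

```text
t 12.13 at [ 0.3566 -0.3147  0.0229] turn [-0.02  0.05 -0.  ] rows 1 then shift cm [-0.08 -0.06 -0.11]
t 12.13 at [ 0.3566 -0.3147  0.0229] turn [ -0.03   0.04 -27.7 ] rows 4 then shift cm [-26.32  13.79 -13.71]
```

Call:
move_arm:
  rows:
    - [0,0,-1.5,0,0,0,-1]
    - [0,0,-3,0,0,0,-1]
    - [0,0,-3,0,0,0,-1]
    - [0,0,-3,0,0,-6.9,-1]
    - [0,0,-3,0,0,-6.9,-1]
    - [0,0,0,0,0,-6.9,-1]
    - [0,0,0,0,0,-7,-1]
    - [-1.8,1,0,0,0,0,-1]
    - [-2.6,1.4,0,0,0,0,-1]
    - [-2.6,1.4,0,0,0,0,-1]
    - [-2.6,1.4,0,0,0,0,-1]
    - [-2.6,1.4,0,0,0,0,-1]
    - [-2.6,1.4,0,0,0,0,-1]
    - [-2.6,1.4,0,0,0,0,-1]
    - [-2.6,1.4,0,0,0,0,-1]
    - [-2.6,1.4,0,0,0,0,-1]
    - [-2,1,0,0,0,0,-1]
    - [0,0,0,0,0,0,-1]
    - [0,0,0,0,0,0,-1]
    - [0,0,0,0,0,0,-1]

```text
time: 13.8
tool_pos: [0.5951, -0.1716, 0.1557]
tool_rot: [-0.001, -0.022, 1.0, 0.0]
contact_force: [-0.4, -0.8, -2.5]
gripper_width: 0.299
grasp_force: 59.5
```

```bash
python3 -c "
from h import *
w=grab('wrist','w5.png');np.savez('w5.npz',**w)
plan(.6135,-.1655,.096,182.5)"
```

```text
t 13.85 at [ 0.595  -0.1719  0.1561] turn [ 0.04 -0.13 -0.03] rows 1 then shift cm [-1.87  0.56  6.01]
```

View pics/w5.png

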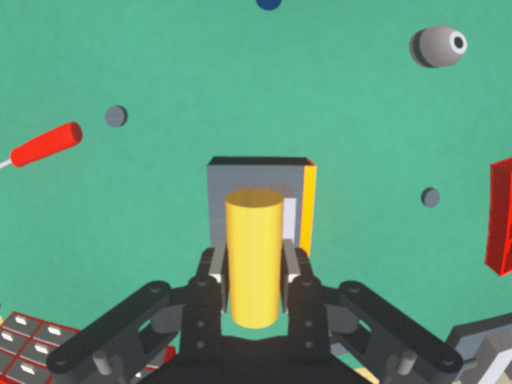

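The bar is held aligned with the groove. Its near end face is centred at about (255,198), and its far end is at about row 326.

```bash
python3 -c "
from h import *
w=dict(np.load('w5.npz'))
for u,v,z in ((255,198,.1472),(255,188,.1332),(255,209,.1612),(255,327,.1612),(255,327,.147)): print(v,(wz(w,u,v,z)-[.5951,-.1717,.156]).round(4))
"
```

```text
198 [-0.0348 -0.0019 -0.0088]
188 [-0.0354 -0.0019 -0.0228]
209 [-0.0347 -0.0019  0.0052]
327 [0.0336 0.0012 0.0052]
327 [ 0.0474  0.0018 -0.009 ]
```

Call:
move_arm:
  rows:
    - [-0.9,0.3,0,0,0,0,-1]
    - [-0.95,0.25,0.5,0,0,0,-1]
    - [0,0,1.5,0,0,0,-1]
    - [0,0,1.5,0,0,0,-1]
    - [0,0,0.9,0,0,0,-1]
    - [0,0,0,0,0,0,-1]
    - [0,0,0,0,0,0,-1]
    - [0,0,0,0,0,0,-1]
    - [0,0,0,0,0,0,-1]

```text
time: 14.6
tool_pos: [0.615, -0.1657, 0.1142]
tool_rot: [0.001, -0.022, 1.0, -0.0]
contact_force: [0.3, 0.2, -2.9]
gripper_width: 0.303
grasp_force: 59.5
```

```bash
python3 -c "
from h import *
plan(.6135,-.1655,.0955,182.4)"
```

```text
t 14.6 at [ 0.615  -0.1657  0.1142] turn [-0.04  0.08  0.09] rows 1 then shift cm [0.15 0.03 1.87]
```

Call:
move_arm:
  rows:
    - [0.1,0,0.6,0,0,0,-1]
    - [0,0,0.6,0,0,0,-1]
    - [0,0,0.3,0,0,0,-1]
    - [0,0,0.2,0,0,0,-1]
    - [0,0,0.1,0,0,0,-1]
    - [0,0,0,0,0,0,-1]
    - [0,0,0,0,0,0,-1]
    - [0,0,0,0,0,0,-1]

```text
time: 15.27
tool_pos: [0.6133, -0.1654, 0.097]
tool_rot: [-0.001, -0.022, 1.0, 0.0]
contact_force: [-5.3, 1.8, 7.4]
gripper_width: 0.302
grasp_force: 65.3
```

Call:
move_arm:
  rows:
    - [0,0,0,0,0,0,-0.2]
    - [0,0,0,0,0,0,0]
    - [0,0,0,0,0,0,0.3]
    - [0,0,0,0,0,0,0.6]
    - [0,0,0,0,0,0,1]
    - [0,0,0,0,0,0,1]
    - [0,0,-1,0,0,0,1]
    - [0,0,-2,0,0,0,1]
    - [0,0,-3,0,0,0,1]
    - [0,0,-3,0,0,0,1]
    - [0,0,-2,0,0,0,1]
    - [0,0,0,0,0,0,1]
    - [0,0,0,0,0,0,1]
    - [0,0,0,0,0,0,1]

```text
time: 16.43
tool_pos: [0.6131, -0.1653, 0.2047]
tool_rot: [-0.0, -0.022, 1.0, 0.0]
contact_force: [0.4, 0.4, -0.4]
gripper_width: 0.997
grasp_force: 0.0
```

```bash
python3 -c "
from h import *
w=grab('wrist','w6.png');np.savez('w6.npz',**w)
plan(.444,-.004,.20,182.4)
c=w['img'][120:240,190:320]; cv2.imwrite('pics/b.png',cv2.resize(c,(650,600),interpolation=cv2.INTER_CUBIC))"
```

```text
t 16.48 at [ 0.6127 -0.1652  0.2037] turn [ 0.06 -0.14  0.1 ] rows 1 then shift cm [16.18 16.81  0.37]
```

View pics/b.png

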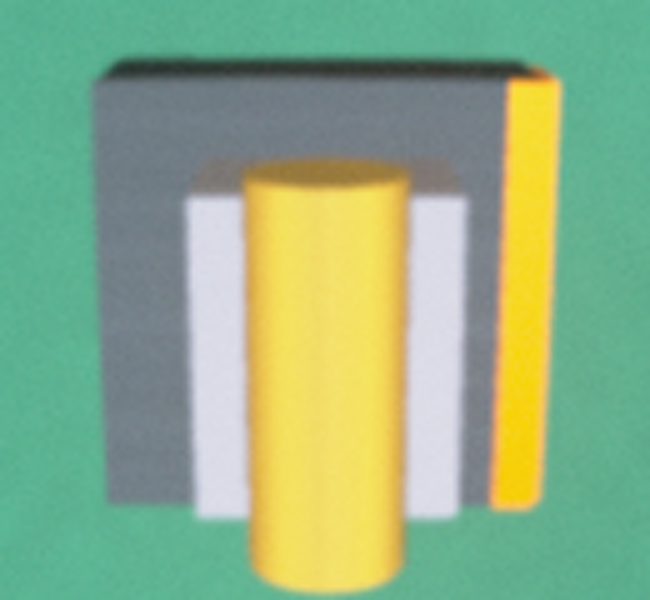

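The bar is seated, with lands visible evenly on both sides.

```bash
python3 -c "
from h import *
w=dict(np.load('w6.npz'))
for u,v,z in ((255.4,154.6,.086),(255.4,238,.1),(255.4,159.4,.078),(255.4,223.8,.078),(227.5,159.4,.078),(283.3,159.4,.078),(239.5,180,.086),(271.4,180,.086)): print(u,v,wz(w,u,v,z).round(4))
for n,u,v in(('w3',426,30),('w5',458,42),('w1',117,99)):
  print(n,wz(dict(np.load(n+'.npz')),u,v,.06).round(4))
plan(.444,-.004,.12,92.4)
"
```

```text
255.4 154.6 [ 0.5787 -0.1666  0.086 ]
255.4 238 [ 0.6483 -0.1635  0.1   ]
255.4 159.4 [ 0.5845 -0.1663  0.078 ]
255.4 223.8 [ 0.6447 -0.1635  0.078 ]
227.5 159.4 [ 0.5854 -0.1903  0.078 ]
283.3 159.4 [ 0.5833 -0.1423  0.078 ]
239.5 180 [ 0.6012 -0.1791  0.086 ]
271.4 180 [ 0.6   -0.152  0.086]
w3 [ 0.4426 -0.0039  0.06  ]
w5 [ 0.4431 -0.0049  0.06  ]
w1 [ 0.444  -0.0057  0.06  ]
t 16.48 at [ 0.6127 -0.1652  0.2037] turn [-6.00e-02 -1.60e-01  9.01e+01] rows 13 then shift cm [ 16.81 -16.18   8.37]
```

Call:
move_arm:
  rows:
    - [0,0,0,0,0,6.9,1]
    - [0,0,0,0,0,6.9,1]
    - [0,0,0,0,0,6.9,1]
    - [0,0,0,0,0,6.9,1]
    - [0,0,0,0,0,6.9,1]
    - [0,0,0,0,0,6.9,1]
    - [0,0,0,0,0,6.9,1]
    - [0,0,0,0,0,6.9,1]
    - [0,0,0,0,0,6.9,1]
    - [0,0,0,0,0,6.9,1]
    - [0,0,0,0,0,7,1]
    - [0,0,0,0,0,7,1]
    - [0,0,0,0,0,7,1]

```text
time: 17.57
tool_pos: [0.6125, -0.1651, 0.2028]
tool_rot: [-0.002, 0.694, 0.72, -0.001]
contact_force: [-0.7, 0.4, 0.3]
gripper_width: 1.0
grasp_force: 0.0
```

```bash
python3 -c "
from h import *
plan(.444,-.004,.12,92.4); print(pose()[0]['joint_pos'])
"
```

```text
t 17.57 at [ 0.6125 -0.1651  0.2028] turn [-0.21 -0.09 -0.25] rows 1 then shift cm [ 16.8  -16.16   8.28]
[-3.80535933e-01  1.09181261e-01  1.63340380e+00 -4.22164403e-06
  1.40303750e+00 -4.18091367e-01]
```

Call:
move_arm:
  rows:
    - [2.1,-2,0,0,0,0,1]
    - [2.1,-2,0,0,0,0,1]
    - [2.1,-2,0,0,0,0,1]
    - [2.1,-2,0,0,0,0,1]
    - [2.1,-2,0,0,0,0,1]
    - [2.1,-2,0,0,0,0,1]
    - [2.1,-2,0,0,0,0,1]
    - [2,-2.1,2,0,0,0,1]
    - [0,0,3,0,0,0,1]
    - [0,0,3,0,0,0,1]
    - [0,0,1,0,0,0,1]
    - [0,0,0,0,0,0,1]
    - [0,0,0,0,0,0,1]
    - [0,0,0,0,0,0,1]
    - [0,0,0,0,0,0,1]

```text
time: 18.82
tool_pos: [0.4469, -0.0061, 0.1173]
tool_rot: [0.001, 0.692, 0.722, 0.001]
contact_force: [0.2, -0.7, -0.1]
gripper_width: 1.001
grasp_force: 0.0
```

```bash
python3 -c "
from h import *
plan(.4435,-.0048,.026,92.4)
"
```

```text
t 18.82 at [ 0.4469 -0.0061  0.1173] turn [0.17 0.04 0.08] rows 1 then shift cm [ 0.14 -0.33  9.13]
```

Call:
move_arm:
  rows:
    - [0.1,-0.3,0,0,0,0,1]
    - [0,0,2,0,0,0,1]
    - [0,0,2.5,0,0,0,1]
    - [0,0,2,0,0,0,1]
    - [0,0,1.5,0,0,0,1]
    - [0,0,1,0,0,0,1]
    - [0,0,0,0,0,0,1]
    - [0,0,0,0,0,0,1]
    - [0,0,0,0,0,0,-1]
    - [0,0,0,0,0,0,-1]
    - [0,0,0,0,0,0,-1]
    - [0,0,0,0,0,0,-1]
    - [0,0,0,0,0,0,-1]
    - [0,0,0,0,0,0,-1]
    - [0,0,0,0,0,0,-1]

```text
time: 20.07
tool_pos: [0.4431, -0.005, 0.0265]
tool_rot: [0.001, 0.691, 0.722, 0.0]
contact_force: [-1.7, -0.0, 5.7]
gripper_width: 0.452
grasp_force: 61.3
```

```bash
python3 -c "
from h import *
plan(.609,-.0703,.09,92.4)
"
```

```text
t 20.07 at [ 0.4431 -0.005   0.0265] turn [0.08 0.02 0.11] rows 1 then shift cm [-7.22 16.3  -6.35]
```

Call:
move_arm:
  rows:
    - [0,0,-1,0,0,0,-1]
    - [0,0,-2,0,0,0,-1]
    - [0,0,-2,0,0,0,-1]
    - [0,0,-1.5,0,0,0,-1]
    - [-0.9,2,0,0,0,0,-1]
    - [-0.9,2,0,0,0,0,-1]
    - [-0.9,2,0,0,0,0,-1]
    - [-0.9,2,0,0,0,0,-1]
    - [-0.9,2,0,0,0,0,-1]
    - [-0.9,2,0,0,0,0,-1]
    - [-0.9,2,0,0,0,0,-1]
    - [-0.9,2.3,0,0,0,0,-1]
    - [0,0,2,0,0,0,-1]
    - [0,0,2,0,0,0,-1]
    - [0,0,0,0,0,0,-1]
    - [0,0,0,0,0,0,-1]
    - [0,0,0,0,0,0,-1]
    - [0,0,0,0,0,0,-1]

```text
time: 21.57
tool_pos: [0.609, -0.0697, 0.0518]
tool_rot: [0.001, 0.691, 0.722, 0.001]
contact_force: [-0.7, 0.3, -3.2]
gripper_width: 0.455
grasp_force: 61.6
```

```bash
python3 -c "
from h import *
plan(.609,-.0703,.027,92.4)
"
```

```text
t 21.57 at [ 0.609  -0.0697  0.0518] turn [0.12 0.03 0.11] rows 1 then shift cm [-0.06  0.    2.48]
```

Call:
move_arm:
  rows:
    - [-0.1,0,1,0,0,0,-1]
    - [0,0,0.8,0,0,0,-1]
    - [0,0,0.4,0,0,0,-1]
    - [0,0,0.2,0,0,0,-1]
    - [0,0,0.05,0,0,0,-1]
    - [0,0,0,0,0,0,-1]
    - [0,0,0,0,0,0,-1]
    - [0,0,0,0,0,0,-1]

```text
time: 22.23
tool_pos: [0.6085, -0.0706, 0.0265]
tool_rot: [-0.0, 0.691, 0.722, -0.0]
contact_force: [-3.7, 0.4, 5.3]
gripper_width: 0.451
grasp_force: 62.5
```

Call:
move_arm:
  rows:
    - [0,0,0,0,0,0,0]
    - [0,0,0,0,0,0,0.5]
    - [0,0,0,0,0,0,1]
    - [0,0,0,0,0,0,1]
    - [0,0,0,0,0,0,1]
    - [0,0,-1,0,0,0,1]
    - [0,0,-3,0,0,0,1]
    - [0,0,-3.5,0,0,0,1]
    - [0,0,-3.5,0,0,0,1]
    - [0,0,-3.5,0,0,0,1]
    - [0,0,-3.5,0,0,0,1]
    - [0,0,0,0,0,0,1]
    - [0,0,0,0,0,0,1]

```text
time: 23.32
tool_pos: [0.6103, -0.0711, 0.2105]
tool_rot: [0.003, 0.691, 0.722, 0.002]
contact_force: [-0.1, 0.8, -1.2]
gripper_width: 1.001
grasp_force: 0.0
```

```bash
python3 -c "
from h import *
w=dict(np.load('w1.npz'))
hs=cv2.cvtColor(w['img'],cv2.COLOR_BGR2HSV); k=cv2.inRange(hs,(20,120,200),(35,255,255)); k[:,:380]=0;k[:,440:]=0;k[:170]=0;k[230:]=0
for c in cv2.findContours(k,0,1)[0]:
  if cv2.contourArea(c)>30: r=cv2.minEnclosingCircle(c); print(r, wz(w,*r[0],.07).round(4))
print(wz(w,422,207.5,.07))
plan(.355,.306,.15,18.5)
"
```

```text
((421.0, 207.5), 11.236202239990234) [0.3547 0.3016 0.07  ]
[0.35395094 0.30267567 0.07      ]
t 23.32 at [ 0.6103 -0.0711  0.2105] turn [ 0.45 -0.17 74.  ] rows 11 then shift cm [-12.24 -43.86   6.05]
```

Call:
move_arm:
  rows:
    - [0,0,0,0,0,6.7,1]
    - [0,0,0,0,0,6.7,1]
    - [0,0,0,0,0,6.7,1]
    - [0,0,0,0,0,6.7,1]
    - [0,0,0,0,0,6.7,1]
    - [0,0,0,0,0,6.7,1]
    - [0,0,0,0,0,6.7,1]
    - [0,0,0,0,0,6.7,1]
    - [0,0,0,0,0,6.7,1]
    - [0,0,0,0,0,6.7,1]
    - [0,0,0,0,0,6.8,1]
    - [-0.9,-3.2,0,0,0,0,1]
    - [-0.9,-3.2,0,0,0,0,1]
    - [-0.9,-3.2,0,0,0,0,1]
    - [-0.9,-3.2,0,0,0,0,1]
    - [-0.9,-3.2,0,0,0,0,1]
    - [-0.9,-3.2,0,0,0,0,1]
    - [-0.9,-3.2,0,0,0,0,1]
    - [-0.9,-3.2,0,0,0,0,1]
    - [-0.9,-3.2,0,0,0,0,1]

```text
time: 24.98
tool_pos: [0.4372, 0.177, 0.204]
tool_rot: [0.0, 0.987, 0.162, -0.001]
contact_force: [0.8, -0.1, -0.1]
gripper_width: 0.997
grasp_force: 0.0
```

Call:
move_arm:
  rows:
    - [-0.9,-3.2,0,0,0,0,1]
    - [-0.9,-3.2,0,0,0,0,1]
    - [-0.9,-3.2,0,0,0,0,1]
    - [-0.9,-3.2,0,0,0,0,1]
    - [0,0,2,0,0,0,1]
    - [0,0,3,0,0,0,1]
    - [0,0,1,0,0,0,1]
    - [0,0,0,0,0,0,1]
    - [0,0,0,0,0,0,1]
    - [0,0,0,0,0,0,1]
    - [0,0,0,0,0,0,1]

```text
time: 25.9
tool_pos: [0.3653, 0.2861, 0.1475]
tool_rot: [-0.0, 0.987, 0.162, 0.001]
contact_force: [-0.2, 0.4, 0.2]
gripper_width: 1.0
grasp_force: 0.0
```

```bash
python3 -c "
from h import *
w=grab('wrist','w7.png'); np.savez('w7.npz',**w)
hs=cv2.cvtColor(w['img'],cv2.COLOR_BGR2HSV); k=cv2.inRange(hs,(22,120,200),(35,255,255))
for c in cv2.findContours(k,0,1)[0]:
  if cv2.contourArea(c)>60: r=cv2.minAreaRect(c); print(r, wz(w,*r[0],.07).round(4))
plan(.355,.304,.062,18.5); print(pose()[0]['joint_pos'])
"
```

```text
((225.1000213623047, 218.7000274658203), (31.622774124145508, 29.09295082092285), 18.43494987487793) [0.3546 0.3041 0.07  ]
t 25.95 at [0.3653 0.2861 0.1474] turn [-0.03 -0.15  0.15] rows 1 then shift cm [-0.41 -2.02  8.54]
[ 5.03843994e-01 -2.62634912e-01  2.08029637e+00  4.16754003e-05
  1.32123649e+00  1.74905388e+00]
```

Call:
move_arm:
  rows:
    - [-0.2,-1,0,0,0,0.2,1]
    - [-0.2,-1,0,0,0,0,1]
    - [0,0,1.5,0,0,0,1]
    - [0,0,2,0,0,0,1]
    - [0,0,2,0,0,0,1]
    - [0,0,1.5,0,0,0,1]
    - [0,0,1.2,0,0,0,1]
    - [0,0,0,0,0,0,1]
    - [0,0,0,0,0,0,1]
    - [0,0,0,0,0,0,-1]
    - [0,0,0,0,0,0,-1]
    - [0,0,0,0,0,0,-1]
    - [0,0,0,0,0,0,-1]
    - [0,0,0,0,0,0,-1]
    - [0,0,0,0,0,0,-1]
    - [0,0,0,0,0,0,-1]
    - [0,0,0,0,0,0,-1]
    - [0,0,0,0,0,0,-1]

```text
time: 27.45
tool_pos: [0.3545, 0.3038, 0.0645]
tool_rot: [-0.0, 0.987, 0.161, 0.0]
contact_force: [-1.1, -0.5, 4.9]
gripper_width: 0.26
grasp_force: 58.8
```

```bash
python3 -c "
from h import *
plan(.6157,.162,.17,18.5)
w=dict(np.load('w3.npz'))
quad(w,(0,120,60),(10,255,255),(455,130,512,255),.04,5)
w=dict(np.load('w7.npz'))
quad(w,(0,120,60),(10,255,255),(0,0,512,300),.04,5)
"
```

```text
t 27.45 at [0.3545 0.3038 0.0645] turn [-0.01 -0.06 -0.  ] rows 1 then shift cm [ 20.27  21.74 -10.55]
[[491.9, 136.1], [508.9, 140.9], [510.4, 142.9], [508.6, 211.1], [505.1, 238.9], [481.9, 249.6], [467.1, 237.6], [466.9, 143.9]] [[0.5386, 0.1236], [0.5398, 0.1596], [0.5419, 0.1636], [0.6358, 0.1946], [0.6795, 0.2075], [0.6947, 0.1602], [0.6748, 0.1208], [0.5536, 0.0812]]
[[485.4, -0.4], [487.4, 22.9], [487.6, 73.4], [463.9, 74.4], [427.4, 65.9], [425.9, -0.4]] [[0.6296, 0.1384], [0.6059, 0.1302], [0.5563, 0.1148], [0.5395, 0.1432], [0.5266, 0.1837], [0.5852, 0.203]]
```

Call:
move_arm:
  rows:
    - [0,0,-1.5,0,0,0,-1]
    - [0,0,-3,0,0,0,-1]
    - [0,0,-3,0,0,0,-1]
    - [0,0,-3,0,0,0,-1]
    - [1,1.1,0,0,0,0,-1]
    - [2.1,2.25,0,0,0,0,-1]
    - [2.1,2.25,0,0,0,0,-1]
    - [2.1,2.25,0,0,0,0,-1]
    - [2.1,2.25,0,0,0,0,-1]
    - [2.1,2.25,0,0,0,0,-1]
    - [2.1,2.25,0,0,0,0,-1]
    - [2.1,2.25,0,0,0,0,-1]
    - [2.1,2.25,0,0,0,0,-1]
    - [1.8,1.9,0,0,0,0,-1]
    - [0.7,0.7,0,0,0,0,-1]
    - [0,0,0,0,0,0,-1]
    - [0,0,0,0,0,0,-1]
    - [0,0,0,0,0,0,-1]

```text
time: 28.95
tool_pos: [0.614, 0.1629, 0.1681]
tool_rot: [-0.0, 0.987, 0.161, -0.001]
contact_force: [-1.1, -0.2, 0.1]
gripper_width: 0.259
grasp_force: 59.0
```

```bash
python3 -c "
from h import *
plan(.6159,.1619,.0695,18.2)
w=grab('wrist','w8.png'); np.savez('w8.npz',**w)
f=grab('top','t8.png'); quad(f,(0,120,60),(10,255,255),(155,105,215,190),.04,5,False)
"
```

```text
t 28.95 at [0.614  0.1629 0.1681] turn [-0.04  0.1   0.35] rows 1 then shift cm [0.15 0.16 9.86]
[[181.4, 104.6], [207.4, 172.1], [189.4, 189.4], [154.6, 189.4], [154.6, 104.6]] [[0.7172, 0.1657], [0.5463, 0.1118], [0.5087, 0.1548], [0.5146, 0.2339], [0.722, 0.2294]]
```

View pics/w8.png

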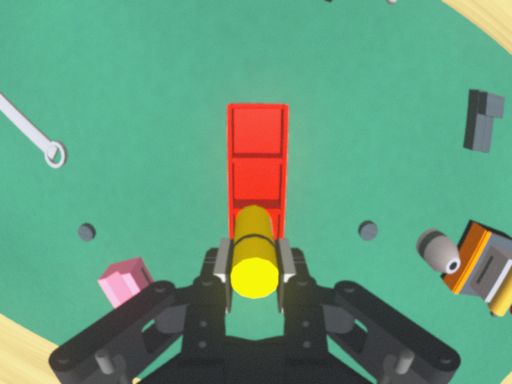

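The case's far rim corners are at (228,104) and (288,104), and its far divider is at row 155. The yellow tube is aligned over the row, and the chuck stands beside the riser's stripe.

```bash
python3 -c "
from h import *
w=dict(np.load('w8.npz'))
for p in ((227.5,103.5),(288.5,103.5),(228,155.5),(287.5,155.5),(258,155.5),(229,215),(286,215),(258,103.5)): print(p,wz(w,*p,.04).round(4))
k=cv2.inRange(w['img'],(120,120,150),(255,255,255))
"
```

```text
(227.5, 103.5) [0.6805 0.2078 0.04  ]
(288.5, 103.5) [0.6969 0.1594 0.04  ]
(228, 155.5) [0.6379 0.1938 0.04  ]
(287.5, 155.5) [0.6543 0.1451 0.04  ]
(258, 155.5) [0.6461 0.1692 0.04  ]
(229, 215) [0.5851 0.1767 0.04  ]
(286, 215) [0.6018 0.1269 0.04  ]
(258, 103.5) [0.6884 0.1836 0.04  ]
```

```bash
python3 -c "
from h import *
plan(.6175,.161,.0695,18.3)"
```

```text
t 29.05 at [0.6141 0.1631 0.1686] turn [-0.02  0.04  0.27] rows 1 then shift cm [0.26 0.31 9.91]
```

Call:
move_arm:
  rows:
    - [0.25,0.3,0,0,0,0.2,-1]
    - [0,0,2,0,0,0,-1]
    - [0,0,2,0,0,0,-1]
    - [0,0,2,0,0,0,-1]
    - [0,0,1.5,0,0,0,-1]
    - [0,0,1,0,0,0,-1]
    - [0,0,0.8,0,0,0,-1]
    - [0,0,0.4,0,0,0,-1]
    - [0,0,0.2,0,0,0,-1]
    - [0,0,0,0,0,0,-1]
    - [0,0,0,0,0,0,-1]
    - [0,0,0,0,0,0,-1]

```text
time: 30.05
tool_pos: [0.6194, 0.1602, 0.0709]
tool_rot: [0.0, 0.987, 0.159, 0.001]
contact_force: [0.5, -0.4, -0.2]
gripper_width: 0.258
grasp_force: 59.0
```

Call:
move_arm:
  rows:
    - [0,0,0.15,0,0,0,-1]
    - [0,0,0.1,0,0,0,-1]
    - [0,0,0,0,0,0,-1]
    - [0,0,0,0,0,0,-1]

```text
time: 30.38
tool_pos: [0.6195, 0.1603, 0.0685]
tool_rot: [0.0, 0.987, 0.159, 0.001]
contact_force: [-0.7, -0.3, 5.2]
gripper_width: 0.256
grasp_force: 59.5
```

Call:
move_arm:
  rows:
    - [0,0,0,0,0,0,-0.2]
    - [0,0,0,0,0,0,0.2]
    - [0,0,0,0,0,0,0.6]
    - [0,0,0,0,0,0,1]
    - [0,0,0,0,0,0,1]
    - [0,0,0,0,0,0,1]
    - [0,0,-1,0,0,0,1]
    - [0,0,-3,0,0,0,1]
    - [0,0,-4,0,0,0,1]
    - [0,0,-4,0,0,0,1]
    - [0,0,0,0,0,0,1]
    - [0,0,0,0,0,0,1]

```text
time: 31.38
tool_pos: [0.6211, 0.1605, 0.1928]
tool_rot: [0.0, 0.987, 0.159, 0.004]
contact_force: [-0.4, -0.6, -0.3]
gripper_width: 1.0
grasp_force: 0.0
```

```bash
python3 -c "
from h import *
w=dict(np.load('w4.npz'))
hs=cv2.cvtColor(w['img'],cv2.COLOR_BGR2HSV); k=cv2.inRange(hs,(100,120,190),(130,255,255))
for c in cv2.findContours(k,0,1)[0]:
  if cv2.contourArea(c)>60: r=cv2.minAreaRect(c); print(r, wz(w,*r[0],.07).round(4))
plan(.4168,-.165,.15,18.3)"
```

```text
((411.5, 173.0), (22.0, 19.0), 90.0) [ 0.4162 -0.1669  0.07  ]
t 31.38 at [0.6211 0.1605 0.1928] turn [ 0.09 -0.5   0.  ] rows 1 then shift cm [-29.62  24.49   4.28]
```

Call:
move_arm:
  rows:
    - [-2.4,2,0,0,0,0,1]
    - [-2.4,2,0,0,0,0,1]
    - [-2.4,2,0,0,0,0,1]
    - [-2.4,2,0,0,0,0,1]
    - [-2.4,2,0,0,0,0,1]
    - [-2.4,2,0,0,0,0,1]
    - [-2.4,2,0,0,0,0,1]
    - [-2.4,2,0,0,0,0,1]
    - [-2.4,2,0,0,0,0,1]
    - [-2.4,2,0,0,0,0,1]
    - [-2.4,2,0,0,0,0,1]
    - [-2.4,2,2,0,0,0,1]
    - [0,0,2,0,0,0,1]
    - [0,0,0,0,0,0,1]
    - [0,0,0,0,0,0,1]
    - [0,0,0,0,0,0,1]
    - [0,0,0,0,0,0,1]

```text
time: 32.8
tool_pos: [0.4215, -0.1578, 0.1484]
tool_rot: [0.0, 0.987, 0.16, 0.001]
contact_force: [-0.6, 0.7, -0.5]
gripper_width: 1.002
grasp_force: 0.0
```

```bash
python3 -c "
from h import *
w=grab('wrist','w9.png')
hs=cv2.cvtColor(w['img'],cv2.COLOR_BGR2HSV); k=cv2.inRange(hs,(100,120,190),(130,255,255))
for c in cv2.findContours(k,0,1)[0]:
  if cv2.contourArea(c)>60: r=cv2.minAreaRect(c); print(r, wz(w,*r[0],.07).round(4))
plan(.4166,-.166,.0645,18.3)"
```

```text
((263.0000305175781, 221.00003051757812), (29.698484420776367, 29.698482513427734), 45.0) [ 0.4176 -0.1672  0.07  ]
t 32.85 at [ 0.4216 -0.1578  0.1485] turn [ 0.07 -0.07  0.09] rows 1 then shift cm [-0.73  0.62  8.4 ]
```

Call:
move_arm:
  rows:
    - [-0.35,0.35,0,0,0,0,1]
    - [-0.35,0.35,0,0,0,0,1]
    - [0,0,1.5,0,0,0,1]
    - [0,0,2,0,0,0,1]
    - [0,0,2,0,0,0,1]
    - [0,0,1.7,0,0,0,1]
    - [0,0,1.2,0,0,0,1]
    - [0,0,0,0,0,0,1]
    - [0,0,0,0,0,0,1]
    - [0,0,0,0,0,0,-1]
    - [0,0,0,0,0,0,-1]
    - [0,0,0,0,0,0,-1]
    - [0,0,0,0,0,0,-1]
    - [0,0,0,0,0,0,-1]
    - [0,0,0,0,0,0,-1]
    - [0,0,0,0,0,0,-1]
    - [0,0,0,0,0,0,-1]
    - [0,0,0,0,0,0,-1]

```text
time: 34.35
tool_pos: [0.4166, -0.1672, 0.064]
tool_rot: [0.0, 0.987, 0.159, 0.0]
contact_force: [-0.4, 0.5, 5.5]
gripper_width: 0.257
grasp_force: 59.0
```

```bash
python3 -c "
from h import *
plan(.6625,.1757,.18,18.3)"
```

```text
t 34.35 at [ 0.4166 -0.1672  0.064 ] turn [ 0.04 -0.04 -0.  ] rows 1 then shift cm [ 34.11 -24.84 -11.6 ]
```

Call:
move_arm:
  rows:
    - [0,0,-1.5,0,0,0,-1]
    - [0,0,-3.5,0,0,0,-1]
    - [0,0,-3.5,0,0,0,-1]
    - [0,0,-3.5,0,0,0,-1]
    - [1.3,-0.9,0,0,0,0,-1]
    - [2.6,-1.9,0,0,0,0,-1]
    - [2.6,-1.9,0,0,0,0,-1]
    - [2.6,-1.9,0,0,0,0,-1]
    - [2.6,-1.9,0,0,0,0,-1]
    - [2.6,-1.9,0,0,0,0,-1]
    - [2.6,-1.9,0,0,0,0,-1]
    - [2.6,-1.9,0,0,0,0,-1]
    - [2.6,-1.9,0,0,0,0,-1]
    - [2.6,-1.9,0,0,0,0,-1]
    - [2.6,-1.9,0,0,0,0,-1]
    - [2.6,-1.9,0,0,0,0,-1]
    - [2.6,-1.9,0,0,0,0,-1]
    - [1.6,-1.2,0,0,0,0,-1]
    - [0,0,0,0,0,0,-1]
    - [0,0,0,0,0,0,-1]

```text
time: 36.02
tool_pos: [0.6614, 0.1771, 0.1819]
tool_rot: [0.0, 0.987, 0.16, -0.001]
contact_force: [-0.2, -1.0, -1.1]
gripper_width: 0.256
grasp_force: 58.9
```

Call:
move_arm:
  rows:
    - [0,0,0,0,0,0,-1]
    - [0,0,0,0,0,0,-1]

```text
time: 36.18
tool_pos: [0.6611, 0.1755, 0.1827]
tool_rot: [0.0, 0.987, 0.159, -0.001]
contact_force: [0.3, -0.8, -0.9]
gripper_width: 0.263
grasp_force: 58.9
```

```bash
python3 -c "
from h import *
plan(.663,.1761,.0685,18.3)"
```

```text
t 36.18 at [0.6611 0.1755 0.1827] turn [ 0.    0.07 -0.05] rows 1 then shift cm [2.000e-01 1.000e-02 1.142e+01]
```

Call:
move_arm:
  rows:
    - [0.2,0,0,0,0,0,-1]
    - [0,0,2,0,0,0,-1]
    - [0,0,2,0,0,0,-1]
    - [0,0,2,0,0,0,-1]
    - [0,0,2,0,0,0,-1]
    - [0,0,1.5,0,0,0,-1]
    - [0,0,1,0,0,0,-1]
    - [0,0,0.5,0,0,0,-1]
    - [0,0,0.3,0,0,0,-1]
    - [0,0,0,0,0,0,-1]
    - [0,0,0,0,0,0,-1]
    - [0,0,0,0,0,0,-1]

```text
time: 37.18
tool_pos: [0.6645, 0.1773, 0.0718]
tool_rot: [0.0, 0.987, 0.159, 0.001]
contact_force: [1.2, -0.1, -0.5]
gripper_width: 0.259
grasp_force: 58.8
```

Call:
move_arm:
  rows:
    - [0,0,0.2,0,0,0,-1]
    - [0,0,0.15,0,0,0,-1]
    - [0,0,0,0,0,0,-1]
    - [0,0,0,0,0,0,-1]

```text
time: 37.52
tool_pos: [0.6644, 0.1773, 0.0681]
tool_rot: [-0.0, 0.987, 0.159, 0.001]
contact_force: [0.1, 0.6, 4.1]
gripper_width: 0.262
grasp_force: 59.2
```

Release and retreat toward the robot, out of the cameras' view.

Call:
move_arm:
  rows:
    - [0,0,0,0,0,0,-0.2]
    - [0,0,0,0,0,0,0.2]
    - [0,0,0,0,0,0,0.6]
    - [0,0,0,0,0,0,1]
    - [0,0,0,0,0,0,1]
    - [0,0,0,0,0,0,1]
    - [0,0,-1,0,0,0,1]
    - [0,0,-3,0,0,0,1]
    - [0,0,-4,0,0,0,1]
    - [0,0,-4,0,0,0,1]
    - [0,0,0,0,0,0,1]
    - [-2,-3,0,0,0,0,1]
    - [-2,-3,0,0,0,0,1]
    - [-2,-3,0,0,0,0,1]
    - [-2,-3,0,0,0,0,1]
    - [-2,-3,0,0,0,0,1]
    - [-2,-3,0,0,0,0,1]
    - [-2,-3,0,0,0,0,1]
    - [0,0,0,0,0,0,1]
    - [0,0,0,0,0,0,1]

```text
time: 39.18
tool_pos: [0.4638, 0.3336, 0.1876]
tool_rot: [-0.0, 0.987, 0.161, 0.001]
contact_force: [0.3, -0.9, 0.7]
gripper_width: 1.0
grasp_force: 0.0
```

```bash
python3 -c "
from h import *
t=grab('top')['img'];s=grab('scene')['img']
a=cv2.resize(t[80:230,140:370],(800,520),interpolation=cv2.INTER_CUBIC)
f=s[130:300,100:330]; b=cv2.resize(f,(400,296))
a=cv2.resize(a,(400,260)); cv2.imwrite('pics/fin.png',np.vstack([a,b]))
f=grab('top'); quad(f,(0,0,40),(180,70,190),(250,110,305,175),.06,3,False)
"
```

```text
[[285.9, 132.6], [290.6, 136.4], [291.6, 143.4], [287.6, 151.9], [284.6, 153.4], [280.6, 153.4], [276.9, 151.4], [275.1, 148.9], [274.6, 139.9], [275.9, 136.4], [280.9, 132.6]] [[0.6211, -0.0749], [0.6113, -0.0849], [0.5943, -0.0857], [0.5748, -0.0747], [0.5718, -0.0676], [0.5725, -0.0586], [0.5778, -0.0505], [0.5841, -0.047], [0.6056, -0.0476], [0.6138, -0.0512], [0.622, -0.0634]]
```

View pics/fin.png

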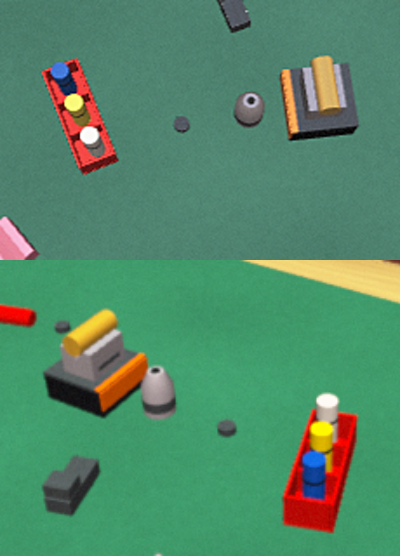

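The final views show the V-block and bar on the riser, the chuck upright beside the stripe, and white, yellow and blue in order in the case.

```bash
python3 -c "
from h import *
f=grab('top'); print(onz(f,284.3,138.3,.06)); print(manip.job_done())"
```

```text
[ 0.60773997 -0.07004762  0.06      ]
the job is handed in; nothing more can be done
None
```

The layout is done and handed in at about 39 s of the 128 s limit: V-block and bar on the riser, chuck about 30 mm clear of the striped side, and yellow between white and blue in the case.

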